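Dock the cashbox on the puncture cart

TASK

Slide the cashbox up the little steel ramp, without lifting it, until it rests flat against the top stop's buffer, and lean on it there with about 10 N for half a second; the stop is only tacked on, so never load it with more than 20 N. Then back off and shoot the bolt fully across behind the box, leaving it locked in. Leave the loose bits on the cart where they lie.

Things in the scene. Friction and masses are not known exactly. Their poses are not given: they have to be found in the camera images.
- cashbox: Green steel cashbox, 120 long (x) x 100 wide (y) x 55 mm tall, 0.4 to 0.8 kg, on the cart top before the ramp's mouth, slightly askew. Origin: centre of its underside; +x is the end that goes to the stop, z up. On its -x end a bright latch plate, 36 mm wide, 6 mm proud, 14 to 38 mm above the underside, is the place to push.
- cashbox_front (a point): Centre of the cashbox's +x end face (27.5 mm up), the face that comes to rest on the stop.
- cashbox_latch (a point): Centre of the outer face of the latch plate on the cashbox's -x end (66 mm from the box's centre, 26 mm above its underside).
- dock: Fixed steel dock. Origin: middle of the ramp's foot, at cart-top height; x level, uphill; y left of it; z up. The ramp starts at x = 0 and rises at 8 degrees for 168 mm along the slope. 45 mm tall rails leave a channel 104 mm wide; guides 28 mm tall flare from its mouth at 0.35 rad, 50 mm long, toward -x. Box friction about 0.3: it stays where left on the ramp.
- stop: Rigid steel plate across the ramp's top, 104 wide x 42 mm tall, carrying the stop's black buffer, a pad (70 wide, 30 tall, 5 to 35 mm above the ramp). Origin: on the ramp, middle of the plate's downhill face; x uphill along the slope, z square to it. The pad is screwed out: its face stands 2 to 18 mm downhill of this, rigid, not measured. Home = box's front face on the pad.
- bolt (a joint): Bolt sliding along the dock's +y from the -y side: 0 = drawn back, 0.030 m = fully across (end stop); about 3 N of friction, stays where left. Starts at 0 to 0.006. Its 10 mm bar crosses the ramp at dock x = 18 mm, 22 mm above the cart top, and has room (4 mm or more) only when the box is home.
- bolt_knob (a point): Centre of the bolt's upright round knob, 16 mm across, 28 mm tall, middle 46 mm above the cart top; at dock y = -98 mm when drawn back; moves with the bolt. The bar below it (top 27 mm up) reaches 50 mm beyond it to -y, over a bed 15 mm high; guide loops 32 mm high stand 36 mm either side of the drawn-back knob.
- kickstand_foot: Chrome kickstand foot, a 96 mm bar with a flat shoe, bystander, lying on the cart top; leave it alone.
- end_plug: Grey rubber handlebar end plug, 32 mm across, 26 mm tall, bystander standing on the cart top; leave it alone.
- pump_adaptor: Copper pump adaptor, 18 mm across, 26 mm tall, bystander standing on the cart top; leave it alone.
- tyre_lever: Chunky orange tyre lever, 118 x 22 x 9 mm, bystander lying on the cart top; leave it alone.
- patch_tin: Round aluminium patch tin, 60 mm across, 22 mm tall, bystander; leave it alone.
- spanner: Steel spanner 150 mm long, bystander lying flat; leave it alone.
- hub_axle: Dark steel hub axle, 100 mm long, 12 mm thick, bystander lying flat; leave it alone.
Mind the look-alikes: they are no part of the job. Of the things that look like the cashbox, take the one that is farthest to the robot's left at the start.

How it is judged:
By the outcome, as a careful person would: the job done as asked, in the order asked, and still so for the second after the job is handed in, with the robot touching nothing.
It also fails if it takes over 58 s, if anything falls off the work surface, if the arm or the gripper's body presses on something with over 40 N, if the wrist force passes 120 N, or if a joint passes its speed limit or range.

ROBOT

A 7-joint arm with a two-finger parallel gripper is mounted at the origin on the work surface. World frame = base frame: x ahead of the robot, y to its left, z up, the work surface at z = 0. Lengths are in mm, angles in degrees, forces in N, time in s.
With the tool pointing down it reaches from about 350 to 900 mm from the base axis. Payload 19.9 kg.
Tool frame: the origin (TCP) lies at the centre of the arm's flange, where the gripper is bolted on; the fingertips stand 173 mm ahead of it and the grasp point (between the pads) lies 155 mm ahead of it; y points along the fingers, z is the direction in which the jaws open and shut, and the axes are right-handed (so a half turn about y gives the same grasp; the last joint's range is limited). The gripper opens to 85 mm and grips with 20 to 120 N. Pads are 22 mm wide; open, the fingers measure 114 mm over their backs; the gripper's body (76 mm by 85 mm) begins 54 mm behind the grasp point. The pads swing forward as they close: fully open they stand 13 mm farther back than shut.
Start: joints at [-77.435, 23.915, -0.59, 92.452, 0.269, 63.638, -3.037], TCP at [161.145, 603.863, 404.66] pointing down, gripper open.
Joint ranges: [-161.28, 161.28], [-22.2, 115.67], [-73.04, 71.86], [3.21, 147.25], [-68.34, 248.33], [10.77, 114.83], [-161.83, 161.83]. Speed limits (degrees/s): [108.29, 108.29, 136.94, 136.94, 172.46, 172.46, 172.46].

INTERFACE

Orientations are given as a 3x3 rotation matrix whose columns are the frame's x, y, z axes.
In Python, from workcell import r gives the robot as it stands. Calls block until the motion is done:
- r.move_ptp(position, orientation): joint-space move of the TCP to a pose.
- r.servo_line(position, rotation=None, velocity=150, force_limit=None): straight line of the TCP; rotation=None keeps the orientation; velocity is the mean speed in mm/s. With force_limit (N) it stops when the force on the tool has changed by that much, and returns True; else False.
- r.move_j(angles): joint-space move.
- r.grip(opening, grasp_force=None): finger opening in mm; grasp_force is the grip in N (None keeps the last); returns when the fingers have stopped.
- r.wait(seconds).
- r.inverse_kinematics(position, orientation): joint angles nearest the present ones, or None.
- r.sense(): the state.
- r.snapshot(name): name is "scene" or "side" or "wrist"; returns a dict with "image" (384x512x3 uint8, red, green, blue), "z_map" (384x512 float32, mm along the optical axis (not along the pixel's ray), 0 where there is no reading), "fx", "fy", "cx", "cy" (pixels), "dist_coeffs" ([k1, k2, p1, p2, k3] as OpenCV has them; the pictures are not rectified), "rvec" (rotation vector, rad) and "tvec" (3), from world to camera coordinates, as OpenCV has them. Camera axes: x right, y down, z forward; pixel columns grow to the right and rows downward; lengths in mm; the calibration is good to about 2 mm. A picture is of the moment at which its call begins.
A pose or a line that the arm cannot do raises r.Unreachable and nothing moves.
- r.hand_in(): hands the job in, once; it reports no verdict.
The state is a dict: "time": time; "joint_pos": joint angles; "joint_velocities": joint speeds; "joint_efforts": joint torques, N m; "position": TCP position; "tcp_rot": TCP orientation; "ft_force": force on the tool from outside, world axes, zero at the start; "wrist_torque": the same for the moment, N m; "gripper_width": finger opening in mm.
Only numpy, scipy, OpenCV 4.12 (cv2) and the standard library are available. Lean on these libraries where they do the work, as an engineer would, in place of code of your own. Each camera call takes 0.05 s, during which the arm holds its last target.

## Working session

There is one attempt and no reset: what is moved stays moved. The work goes in short steps, each a Python script; the robot and the scene stay as the last script left them, time stands still between calls to the robot, and variables do not carry over. Pictures are saved under pics/ and viewed, and the job is handed in when it is done.

```bash
ls; mkdir -p pics; cat > h.py <<'E'
import numpy as np, cv2, pickle
from workcell import r
def snap(n,fn):
    s=r.snapshot(n); pickle.dump(s,open(f'pics/{fn}.pkl','wb')); cv2.imwrite(f'pics/{fn}.png',cv2.resize(s['image'][:,:,::-1],(800,600),interpolation=cv2.INTER_CUBIC)); return s
def cloud(s):
    h,w=s['z_map'].shape; u,v=np.meshgrid(np.arange(w,dtype=float),np.arange(h,dtype=float))
    K=np.array([[s['fx'],0,s['cx']],[0,s['fy'],s['cy']],[0,0,1]])
    p=cv2.undistortPoints(np.stack([u.ravel(),v.ravel()],1)[:,None],K,np.array(s['dist_coeffs'],float)).reshape(h,w,2)
    z=s['z_map'].astype(float); P=np.dstack([p[...,0]*z,p[...,1]*z,z])
    R,_=cv2.Rodrigues(np.array(s['rvec'],float)); W=(P-np.array(s['tvec']).ravel())@R
    W[z<=0]=np.nan
    return W
E
python3 - <<'E'
from h import *
for n in ['scene','side','wrist']:
    s=snap(n,n+'0')
    R,_=cv2.Rodrigues(np.array(s['rvec'],float)); print(n,-R.T@np.array(s['tvec']).ravel(),R[2])
st=r.sense(); print(st['time'],st['tcp_rot'],st['ft_force'],st['gripper_width'])
E
```

```text
pics
scene [906.71886049 574.66765509 971.7434134 ] [-0.3378455  -0.47824441 -0.81064339]
side [ 25.73778063 519.25783412 481.57456488] [ 0.61316037 -0.57867809 -0.5377416 ]
wrist [ 90.7298724  622.29535534 373.06828461] [ 0.27893907 -0.07501991 -0.95737402]
0.15 [[ 9.66194063e-01 -1.73254132e-04  2.57815831e-01]
 [-2.57815880e-01 -9.25202978e-04  9.66193623e-01]
 [ 7.11349371e-05 -9.99999557e-01 -9.38593291e-04]] [-0.74991709 -0.60936633 -0.15000841] 85.13023929923872
```

View pics/scene0.png

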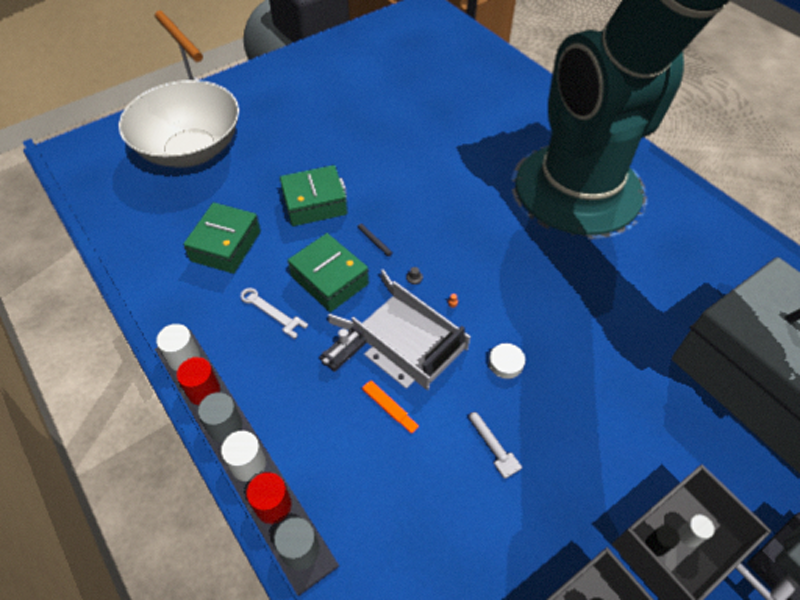

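View pics/side0.png

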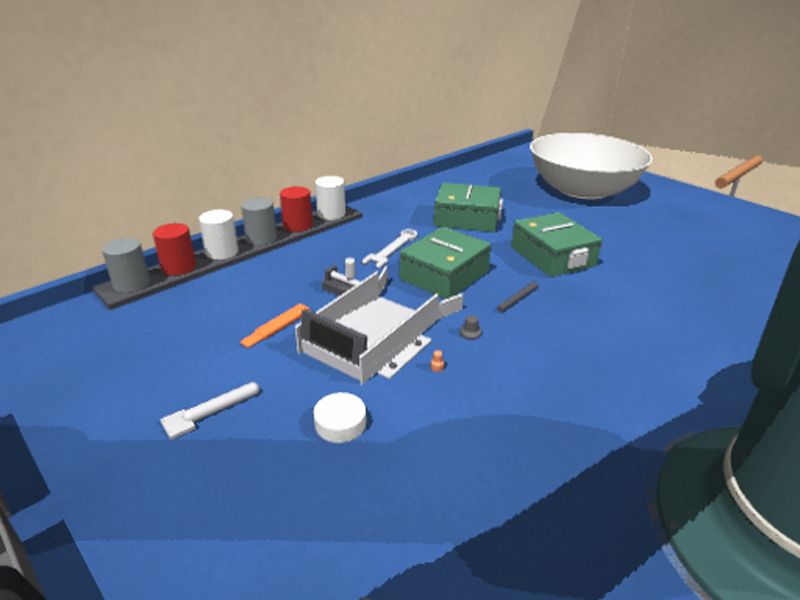

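View pics/wrist0.png

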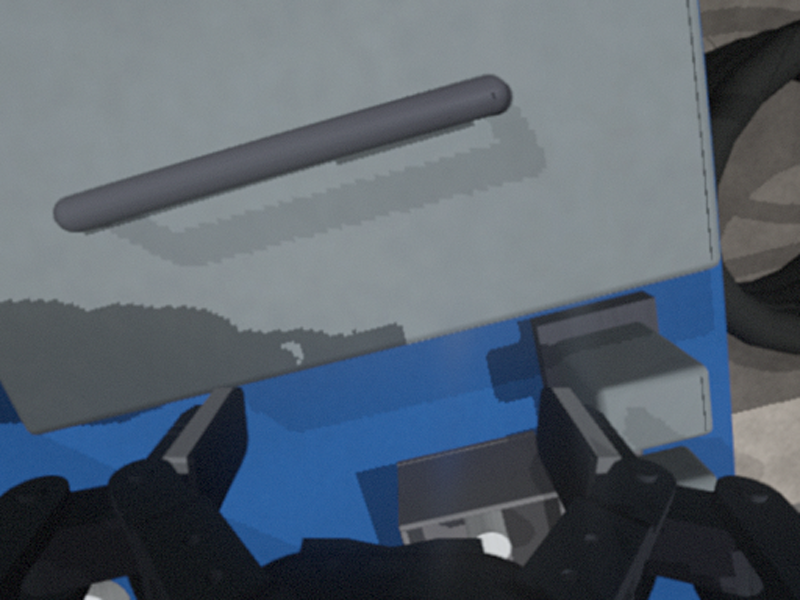

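```bash
python3 - <<'E'
from h import *
s=pickle.load(open('pics/scene0.pkl','rb'));W=cloud(s)
def at(u,v): return W[int(v*.64),int(u*.64)].round(0)
for n,u,v in [('boxL',222,230),('boxT',314,185),('boxC',328,265),('ramp',405,335),('knob',343,333),('tablerow',30,150),('plug',414,272),('cop',453,298),('tin',507,355),('axle',374,240),('spanner',270,310),('lever',390,405),('kick',490,445),('wall',220,415),('wall2',293,535),('table',600,400),('bowl',180,90)]: print(n,at(u,v))
# heightmap of cloud: green segments
img=s['image'].astype(int)
g=(img[...,1]>img[...,0]+25)&(img[...,1]>img[...,2]+15)&np.isfinite(W[...,2])
n,l,st,c=cv2.connectedComponentsWithStats(g.astype(np.uint8))
for i in range(1,n):
    if st[i,4]>150:
        P=W[l==i]; top=P[P[:,2]>P[:,2].max()-8]
        print(c[i]/.64,st[i,4],P[:,2].max(),np.median(top,0),cv2.minAreaRect(top[:,:2].astype(np.float32)))
E
```

```text
boxL [ 697. -293.   56.]
boxT [ 490. -290.   62.]
boxC [ 576. -101.   55.]
ramp [534.  89.  12.]
knob [638.  48.  60.]
tablerow [ 933. -790.   31.]
plug [444.  -8.  26.]
cop [421.  82.  29.]
tin [421. 233.  25.]
axle [ 449. -132.   11.]
spanner [ 706. -106.    9.]
lever [637. 185.   9.]
kick [548. 337.  13.]
wall [880.  73.  81.]
wall2 [880. 295.  79.]
table [339. 385.   1.]
bowl [ 582. -726.   78.]
[313.31232655 194.08678307] 1081 64.99984797955238 [ 490.97516047 -293.0588812    58.03224017] ((492.3724365234375, -291.4561767578125), (97.42906188964844, 116.63756561279297), 70.94843292236328)
[219.80194627 230.17578125] 912 62.50458691242586 [ 699.84679546 -296.7294632    56.98430476] ((698.221923828125, -297.860595703125), (118.46479797363281, 99.46705627441406), 34.2166748046875)
[227.80701754 253.24561404] 285 43.2210088936423 [ 701.94696896 -253.68451271   37.73464889] ((698.2791748046875, -259.5172424316406), (64.87934112548828, 141.3431854248047), 87.94171905517578)
[329.88932292 268.97265625] 1200 62.149643172665556 [578.53493737 -96.78272658  56.50369484] ((575.7800903320312, -100.23057556152344), (97.07139587402344, 120.09203338623047), 7.9562668800354)
```

```bash
python3 - <<'E'
from h import *
s=pickle.load(open('pics/wrist0.pkl','rb')); print(s['fx'],s['cx'],s['cy'])
def rot(h):  # tool x heading h deg
    h=np.radians(h); x=np.array([np.cos(h),np.sin(h),0]);y=np.array([0,0,-1.]);return np.stack([x,y,np.cross(x,y)],1)
for h in (-90,90):
  for p in [(570,-180,190),(570,30,190),(560,0,480),(660,50,220)]:
    q=r.inverse_kinematics(p,rot(h)); print(h,p,None if q is None else np.round(q,1))
E
cat >> h.py <<'E'
def rot(h):
    h=np.radians(h); x=np.array([np.cos(h),np.sin(h),0]);y=np.array([0,0,-1.]);return np.stack([x,y,np.cross(x,y)],1)
E
```

```text
318.95605585677185 250.53428048529148 192.77154904581465
-90 (570, -180, 190) [-17.8  46.5  44.9 105.2 -44.1  47.4  49.8]
-90 (570, 30, 190) [-29.3  39.   30.3 108.9 -29.6  40.   18.7]
-90 (560, 0, 480) [-37.2  16.6  42.1  97.7 -11.7  70.3   7.7]
-90 (660, 50, 220) [-30.7  44.6  34.6  94.7 -31.1  50.6  16.4]
90 (570, -180, 190) [ -27.2   57.1   61.7  105.5  -60.6   58.  -118.8]
90 (570, 30, 190) [ 38.4  54.1 -62.5 106.6  57.7  58.2 130.2]
90 (560, 0, 480) [ 44.3  24.  -62.   95.1  21.9  74.3 158.2]
90 (660, 50, 220) [ 32.2  57.4 -62.5  92.3  55.   65.7 135.8]
```

```bash
python3 - <<'E'
from h import *
r.move_ptp((570,0,480),rot(-90)); r.grip(0)
snap('wrist','w1'); s=r.sense(); print(s['time'],s['position'],s['ft_force'],s['gripper_width'])
E
```

```text
3.5583 [ 5.69999357e+02 -1.17255158e-03  4.79991355e+02] [0.1348653  0.00865117 0.00908019] 0.42950296434328855
```

View pics/w1.png

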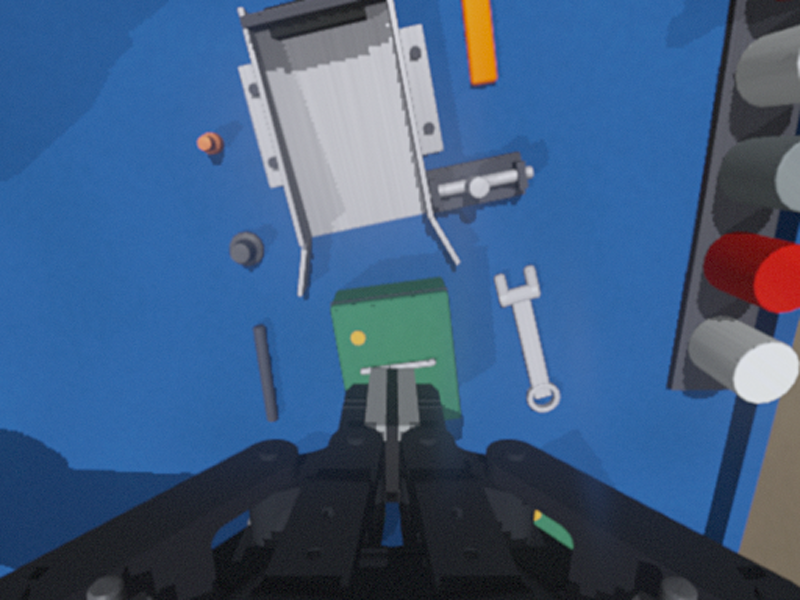

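```bash
python3 - <<'E'
from h import *
s=pickle.load(open('pics/w1.pkl','rb'));W=cloud(s)
def at(u,v): return W[int(round((v+.5)*.64-.5)),int(round((u+.5)*.64-.5))].round(1)
K=np.array([[s['fx'],0,s['cx']],[0,s['fy'],s['cy']],[0,0,1]])
R,_=cv2.Rodrigues(np.array(s['rvec'],float)); t=np.array(s['tvec']).ravel(); C=-R.T@t
def ray(u,v,z):
    p=cv2.undistortPoints(np.array([[[ (u+.5)*.64-.5,(v+.5)*.64-.5]]],float),K,np.array(s['dist_coeffs'],float)).ravel()
    d=R.T@np.array([p[0],p[1],1]); return (C+d*(z-C[2])/d[2]).round(1)
print('foot',ray(310,237,0),ray(427,213,0))
print('knob',at(479,187),ray(479,187,60))
# box top
img=s['image'].astype(int)
g=(img[...,1]>img[...,0]+25)&(img[...,1]>img[...,2]+15)&np.isfinite(W[...,2])&(np.abs(W[...,1]+80)<100)
P=W[g]; print('green z',np.percentile(P[:,2],[5,50,95]))
for (a,b,z) in [(335,303,55),(447,290,55),(345,390,55),(460,410,55),(333,292,55),(443,280,55)]: print('boxpt',(a,b),ray(a,b,z),at(a,b))
# top view rectified
res=np.zeros((400,300,3),np.uint8); hm=np.full((400,300),np.nan)
# rail: points z 40..75
m=(W[...,2]>30)&(W[...,0]>430)&(W[...,0]<640)&(W[...,1]>-20)&(W[...,1]<240)
Q=W[m]; np.save('Q.npy',Q)
import collections
print(len(Q))
for y0 in range(-20,240,15):
    q=Q[(Q[:,1]>=y0)&(Q[:,1]<y0+15)]
    if len(q): 
        x=q[:,0]; a=q[x<np.median([500,560])] if False else q[x<545]; b=q[(x>=545)&(x<620)]
        f=lambda a: (len(a),np.percentile(a[:,0],[5,50,95]).round(0),a[:,2].max().round(0)) if len(a) else None
        print(y0,f(a),f(b))
m=(W[...,2]<25)&(W[...,2]>-5)&(W[...,0]>480)&(W[...,0]<560)&(W[...,1]>-20)&(W[...,1]<200)
# ramp plane
gray=(np.ptp(img,axis=2)<25)&(img.mean(2)>110)&m
A=W[gray]; c,*_=np.linalg.lstsq(np.c_[A[:,:2],np.ones(len(A))],A[:,2],rcond=None); print('plane',c,len(A),'slope deg',np.degrees(np.arctan(np.hypot(c[0],c[1]))),'heading',np.degrees(np.arctan2(c[1],c[0])))
E
```

```text
foot [496.5  -0.9   0. ] [602.2  20.6   0. ]
knob [637.1  46.7  59. ] [637.4  47.4  60. ]
green z [53.11994831 54.5050824  55.79184533]
boxpt (335, 303) [523.7 -46.8  55. ] [522.6 -49.   48.7]
boxpt (447, 290) [615.9 -35.6  55. ] [617.5 -38.5  42.5]
boxpt (345, 390) [ 529.7 -126.2   55. ] [ 530.2 -125.8   54.6]
boxpt (460, 410) [ 631.  -145.9   55. ] [ 631.  -146.8   52.7]
boxpt (333, 292) [522.4 -37.3  55. ] [ 5.157e+02 -5.320e+01  1.000e-01]
boxpt (443, 280) [612.4 -27.2  55. ] [615.9 -36.8  17.2]
41247
-20 (1052, array([534., 538., 544.]), np.float64(378.0)) (1530, array([567., 601., 607.]), np.float64(378.0))
-5 (2560, array([529., 535., 544.]), np.float64(392.0)) (6679, array([547., 590., 611.]), np.float64(392.0))
10 (5994, array([515., 528., 542.]), np.float64(397.0)) (18989, array([555., 577., 616.]), np.float64(401.0))
25 (67, array([487., 491., 493.]), np.float64(46.0)) (87, array([597., 603., 610.]), np.float64(46.0))
40 (67, array([484., 487., 489.]), np.float64(47.0)) (95, array([595., 602., 608.]), np.float64(46.0))
55 (73, array([481., 484., 486.]), np.float64(46.0)) (
[... 285 characters left out ...]
8.]), np.float64(46.0)) (51, array([582., 584., 587.]), np.float64(46.0))
115 (80, array([469., 472., 475.]), np.float64(46.0)) (56, array([578., 581., 583.]), np.float64(46.0))
130 (81, array([466., 469., 471.]), np.float64(46.0)) (56, array([575., 578., 581.]), np.float64(47.0))
145 (339, array([464., 488., 512.]), np.float64(67.0)) (56, array([572., 575., 577.]), np.float64(48.0))
160 (1088, array([470., 511., 541.]), np.float64(68.0)) (139, array([546., 551., 574.]), np.float64(65.0))
175 (9, array([460., 504., 508.]), np.float64(60.0)) (60, array([551., 560., 571.]), np.float64(60.0))
plane [-0.03130355  0.13856502 15.39098475] 7410 slope deg 8.085166848000755 heading 102.73012788908296
```

```bash
cat >> h.py <<'E'
H=101.4; O=np.array([549.,11.,0.])
D=np.array([np.cos(np.radians(H)),np.sin(np.radians(H)),0]); L=np.array([-D[1],D[0],0]); Z=np.array([0,0,1.])
def dw(p): return O+p[0]*D+p[1]*L+p[2]*Z
def orient(yaw,pitch):
    # push direction yaw deg rel dock, pitch nose-up deg; tool -x = push dir
    a=np.radians(yaw); b=np.radians(pitch)
    f=np.cos(a)*D+np.sin(a)*L
    u=np.cos(b)*f+np.sin(b)*Z; n=-np.sin(b)*f+np.cos(b)*Z
    x=-u; y=-n; return np.stack([x,y,np.cross(x,y)],1)
CT=np.array([-11.,160.,0])
def tcp(contact,R): return dw(contact)-R@CT
def boxpath(xf):
    """front-bottom-edge slope coord xf -> latch contact (dock), pitch"""
    t=np.radians(8)
    if xf<=0: p=0.; rear=np.array([xf-120,0])
    elif xf>=120: p=8.; rear=(xf-120)*np.array([np.cos(t),np.sin(t)])
    else:
        fz=xf*np.sin(t); p=np.degrees(np.arcsin(fz/120)); rear=np.array([xf*np.cos(t)-120*np.cos(np.radians(p)),0])
    b=np.radians(p); c=rear+(-6)*np.array([np.cos(b),np.sin(b)])+26*np.array([-np.sin(b),np.cos(b)])
    return np.array([c[0],0,c[1]]),p
def push_F(s,F0): return -np.dot(np.array(s['ft_force'])-F0,D)
E
python3 - <<'E'
from h import *
R=orient(-3.7,0); c=np.array([-180-18,.5,26.])
p=tcp(c,R); print(p)
r.move_ptp(p+[0,0,150],R); r.servo_line(p,R,velocity=150)
s=r.sense(); F0=np.array(s['ft_force']); np.save('F0.npy',F0); print(s['time'],s['position'],F0)
snap('wrist','w2'); snap('side','s2')
E
```

```text
[ 589.11986585 -194.09333644  186.        ]
5.6667 [ 589.44718057 -194.20632517  186.90136122] [ 0.48013308 -0.48560475  0.33151136]
```

View pics/w2.png

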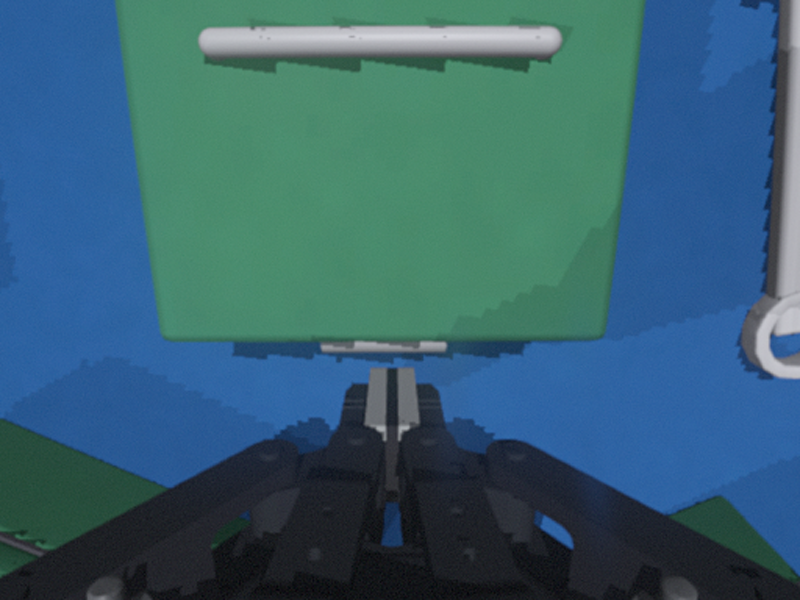

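View pics/s2.png

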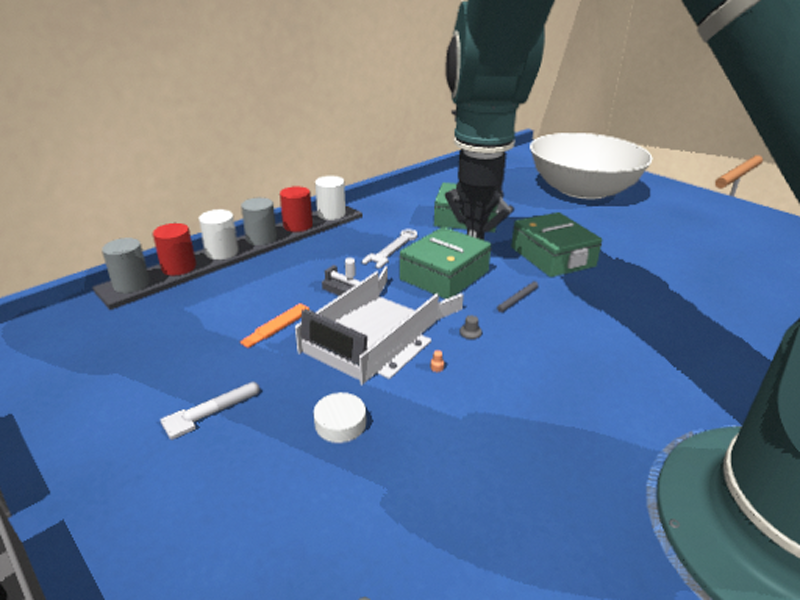

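```bash
cat > push.py <<'E'
from h import *
r.grip(14)
F0=np.load('F0.npy')
R=orient(-3.7,0)
def rep(t):
    s=r.sense(); R=np.array(s['tcp_rot']); c=np.array(s['position'])+R@CT-O
    print(t,round(s['time'],2),'contact dock',np.round([c@D,c@L,c[2]],1),'F',round(push_F(s,F0),2),'lat',round(float(np.dot(np.array(s['ft_force'])-F0,L)),2),'z',round(s['ft_force'][2]-F0[2],2))
r.servo_line(tcp(np.array([-183,2.3,26]),orient(-3.7,0)),orient(-3.7,0),velocity=60,force_limit=12); rep('near')
for xf,yaw in [(-54,-3.7),(-30,-2),(-5,0)]:
    c,p=boxpath(xf); c[1]=1.5 if xf<-10 else 0.5; R=orient(yaw,p)
    hit=r.servo_line(tcp(c,R),R,velocity=45,force_limit=12); rep((xf,hit))
    if hit: break
snap('wrist','w3');snap('scene','c3')
E
python3 push.py
```

```text
near 6.46 contact dock [-182.3    2.2   26. ] F -1.03 lat -0.27 z -0.2
(-54, False) 6.71 contact dock [-179.9    1.4   26. ] F -0.27 lat 0.97 z -0.2
(-30, False) 7.39 contact dock [-155.7    1.5   26. ] F -0.61 lat 0.98 z -0.49
(-5, False) 8.1 contact dock [-130.7    0.5   25.9] F -0.3 lat -0.08 z -0.21
```

```bash
sleep 1
```

```text
(no output)
```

View pics/w3.png

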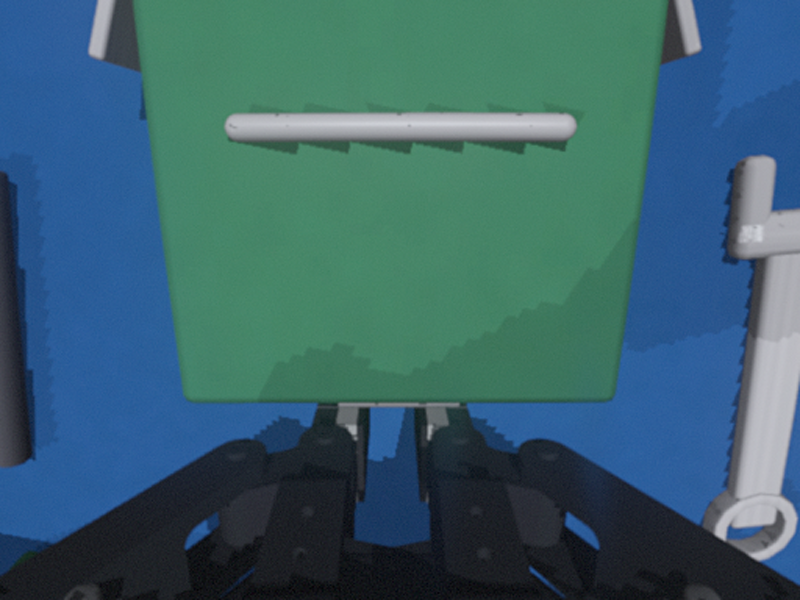

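View pics/c3.png

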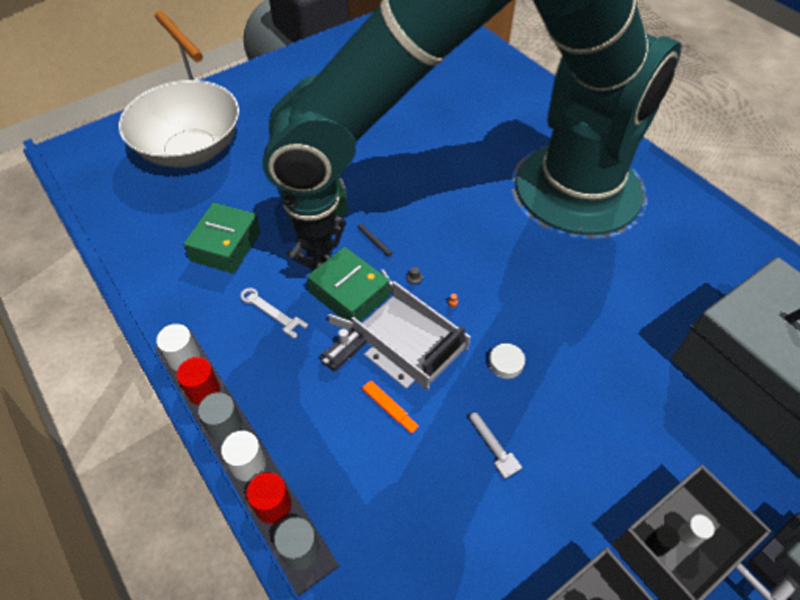

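```bash
cat > push2.py <<'E'
from h import *
F0=np.zeros(3)
def rep(t):
    s=r.sense(); R=np.array(s['tcp_rot']); c=np.array(s['position'])+R@CT-O
    print(t,round(s['time'],2),'contact dock',np.round([c@D,c@L,c[2]],1),'F',round(push_F(s,F0),2),'lat',round(float(np.dot(np.array(s['ft_force'])-F0,L)),2),'z',round(s['ft_force'][2]-F0[2],2))
print([np.round(r.sense()['ft_force'],2)])
for xf in [15,40,70,100,122,138]:
    c,p=boxpath(xf); R=orient(0,p)
    hit=r.servo_line(tcp(c,R),R,velocity=45,force_limit=12); rep((xf,hit))
    if hit: break
for i in range(5): r.wait(.02); print(np.round(r.sense()['ft_force'],2))
snap('wrist','w4');snap('scene','c4')
E
python3 push2.py
```

```text
[array([-0.7 ,  0.04, -0.16])]
(15, False) 8.72 contact dock [-1.111e+02 -1.000e-01  2.590e+01] F 0.63 lat 0.09 z 0.56
(40, False) 9.3 contact dock [-87.   -0.1  25.7] F 0.37 lat -0.33 z -0.46
(70, False) 9.97 contact dock [-58.   -0.1  25.4] F -0.54 lat 0.11 z -0.64
(100, False) 10.65 contact dock [-28.6  -0.1  25.1] F 0.85 lat 0.37 z 0.13
(122, False) 11.2 contact dock [-7.2 -0.1 25.3] F -0.27 lat -0.45 z -0.5
(138, False) 11.71 contact dock [ 8.9 -0.1 27.5] F 0.37 lat 0.25 z -0.08
[-0.08 -0.2  -0.26]
[-0.08 -0.62  0.43]
[-0.16  0.12 -0.6 ]
[-0.24 -0.23 -0.64]
[-0.11  0.34  0.28]
```

```bash
sleep 1
```

```text
(no output)
```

View pics/w4.png

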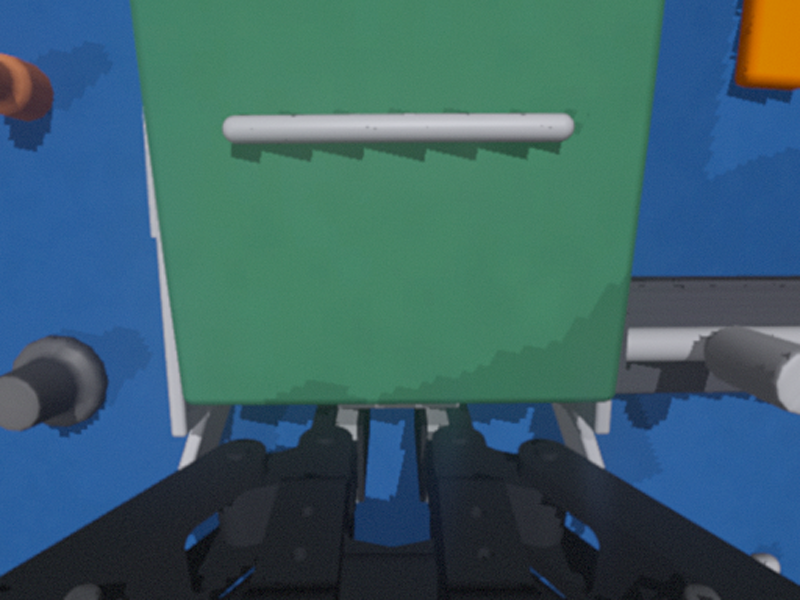

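View pics/c4.png

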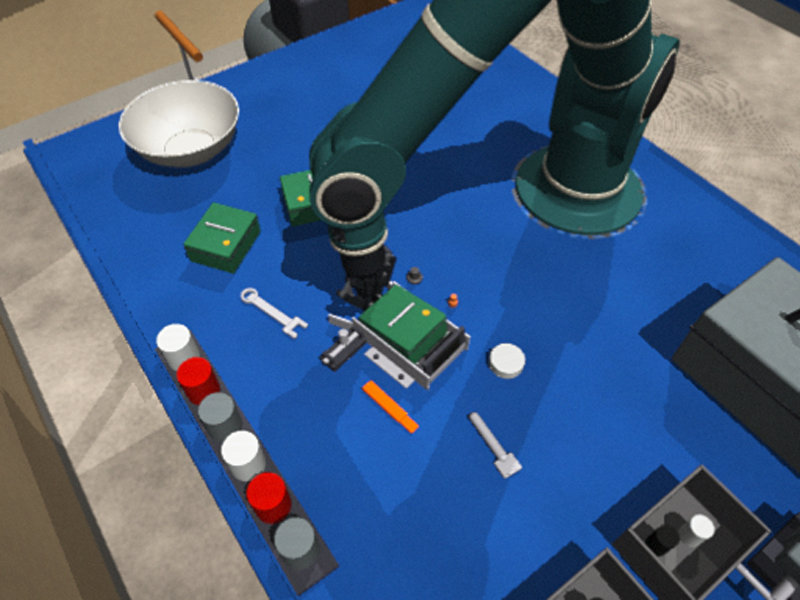

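```bash
cat > push3.py <<'E'
from h import *
t8=np.radians(8); U=np.cos(t8)*D+np.sin(t8)*Z
def avg(n=6):
    v=[]
    for i in range(n): r.wait(.02); v.append(r.sense()['ft_force'])
    v=np.array(v); return -(v@U).mean(), -(v@U).max(), (v@L).mean()
R=orient(0,8)
hit=r.servo_line(tcp(boxpath(170)[0],R),R,velocity=6,force_limit=7)
s=r.sense(); c=np.array(s['position'])+R@CT-O
f0=tcp(boxpath(138)[0],R)
xf=138+(np.array(s['position'])-f0)@U
print(hit,s['time'],'xf actual',xf,-np.array(s['ft_force'])@U,avg())
x=xf
if hit:
  for i in range(14):
    f,m,l=avg(4); print(i,round(x,2),round(f,2),round(l,2),round(r.sense()['time'],2))
    if f>11.3: break
    r.servo_line(tcp(boxpath(x+.25)[0],R),R,velocity=5) ; x+=.25
np.save('x.npy',x)
E
python3 push3.py
```

```text
True 15.0167 xf actual 157.80781683221602 1.4437189008101998 (np.float64(0.2281083153799234), np.float64(-1.1421440793157918), np.float64(0.20842833300546237))
0 157.81 -0.04 -0.04 15.18
1 158.06 4.1 1.5 15.61
2 158.31 6.21 1.84 15.93
3 158.56 7.13 1.57 16.24
4 158.81 8.76 1.61 16.56
5 159.06 10.42 1.57 16.88
6 159.31 11.34 1.55 17.19
```

```bash
cat > push4.py <<'E'
from h import *
t8=np.radians(8); U=np.cos(t8)*D+np.sin(t8)*Z
R=orient(0,8); x=float(np.load('x.npy'))+.3
r.servo_line(tcp(boxpath(x)[0],R),R,velocity=5)
v=[]
for i in range(14): r.wait(.05); v.append(-np.array(r.sense()['ft_force'])@U)
print(np.round(v,1),np.mean(v),r.sense()['time'])
s=snap('side','s5')
E
python3 push4.py
```

```text
[12.9 12.7 12.4 11.9 12.4 13.  12.5 12.1 12.9 12.4 12.8 13.3 12.  12.6] 12.560053576468908 18.1417
```

```bash
sleep 1
```

```text
(no output)
```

View pics/s5.png

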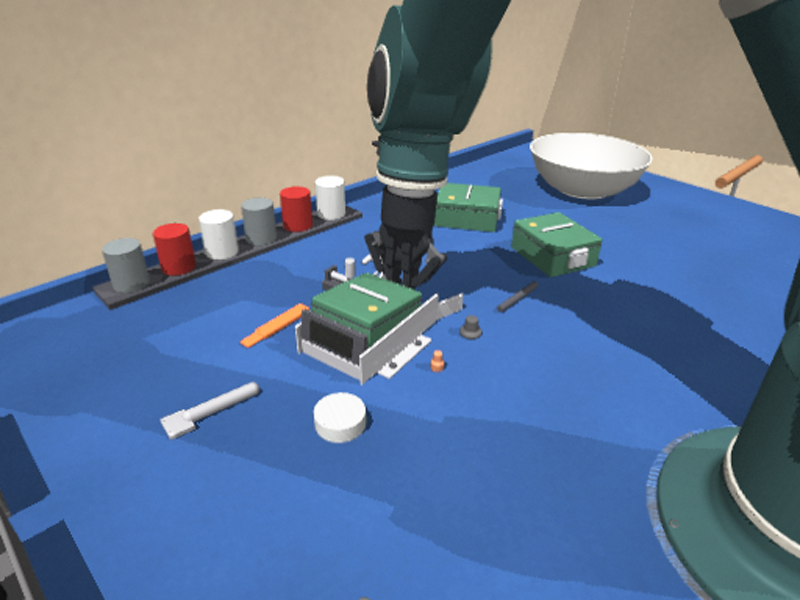

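```bash
python3 - <<'E'
from h import *
t8=np.radians(8); U=np.cos(t8)*D+np.sin(t8)*Z
p=np.array(r.sense()['position'])
r.servo_line(p-60*U,velocity=80)
R=orient(0,0)
q=dw([-40,-60,0]); q[2]=390
r.move_ptp(q,R); r.grip(0)
snap('wrist','w6'); print(r.sense()['time'])
E
```

```text
20.325
```

```bash
sleep 1
```

```text
(no output)
```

View pics/w6.png

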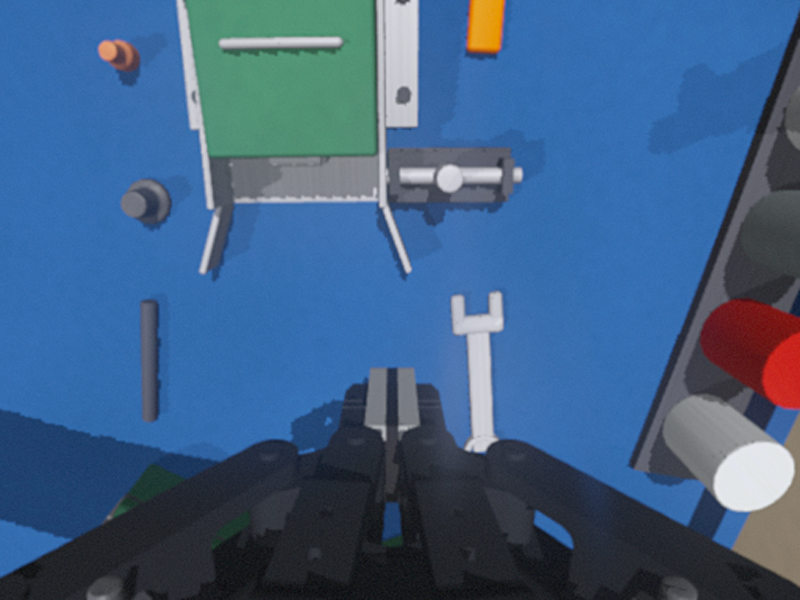

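```bash
cat > knob.py <<'E'
from h import *
def knob(fn,zc=60):
    s=pickle.load(open(f'pics/{fn}.pkl','rb'));W=cloud(s); d=W-O
    X=d@D; Y=d@L
    m=(W[...,2]>50)&(W[...,2]<66)&(abs(X-18)<14)&(Y<-56)&(Y>-115)
    P=W[m]; c=np.median(P,0)-O; mm=lambda a:(a.min()+a.max())/2
    print('knob dock',c@D,c@L,'mid',mm(X[m]),mm(Y[m]),m.sum(),c[2])
    return c@D,mm(Y[m])
def box(fn):
    s=pickle.load(open(f'pics/{fn}.pkl','rb'));W=cloud(s); d=W-O
    X=d@D; Y=d@L; img=s['image'].astype(int)
    g=(img[...,1]>img[...,0]+25)&(img[...,1]>img[...,2]+15)&(X>0)&(abs(Y)<70)
    print('box rear x',np.nanmin(X[g]),np.nanpercentile(X[g],.5),'y',np.nanpercentile(Y[g],[.5,99.5]),'front x',np.nanmax(X[g]))
if __name__=='__main__': knob('w6'); box('w6')
E
python3 knob.py
python3 - <<'E'
from h import *
from knob import *
kx,ky=knob('w6')
R=orient(0,0); p=dw([kx,ky-36,40+173.])
r.move_ptp(p+[0,0,60],R); r.servo_line(p,R,velocity=120,force_limit=10)
snap('wrist','w7'); s=r.sense(); print(s['time'],s['position']-p,s['ft_force'])
E
```

```text
knob dock 18.253792138328436 -93.71651621333747 mid 17.858469268699515 -94.0106489792561 231 59.392724106461216
box rear x 31.20091058166896 31.452747712111055 y [-50.76489997  45.73835816] front x 109.5251439607817
knob dock 18.253792138328436 -93.71651621333747 mid 17.858469268699515 -94.0106489792561 231 59.392724106461216
21.6667 [ 0.33454609 -0.20561584  0.97960636] [ 0.05084374 -0.29275234 -0.17116594]
```

```bash
sleep 1
```

```text
(no output)
```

View pics/w7.png

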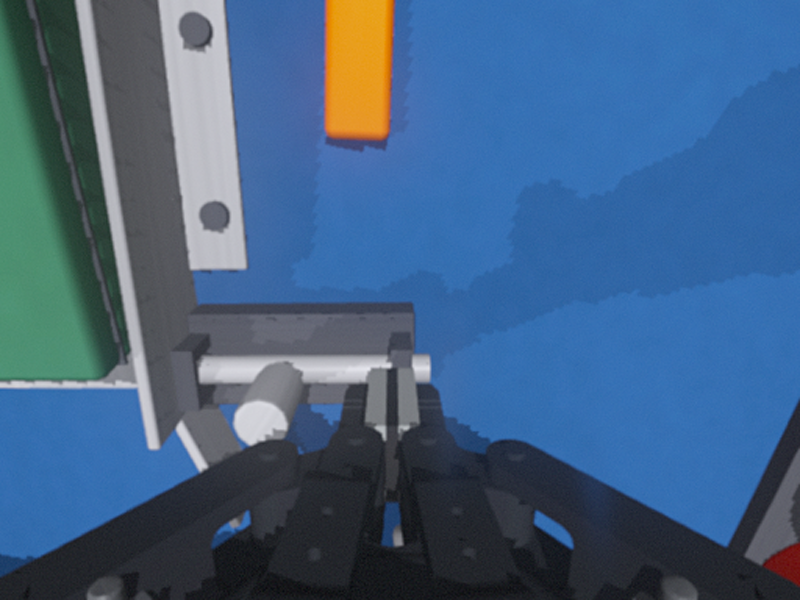

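```bash
cat > bolt.py <<'E'
from h import *
s=r.sense(); p0=np.array(s['position']); R=orient(0,0)
hit=r.servo_line(p0+70*L,R,velocity=25,force_limit=12)
s=r.sense(); print(hit,s['time'],'moved',(np.array(s['position'])-p0)@L,'F',np.array(s['ft_force'])@-L, 'toolctr y',(np.array(s['position'])-O)@L)
snap('wrist','w8'); snap('scene','c8')
E
python3 bolt.py
```

```text
True 23.3167 moved 41.9612951398739 F 6.819243747691605 toolctr y -88.33665824497923
```

```bash
sleep 1
```

```text
(no output)
```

View pics/w8.png

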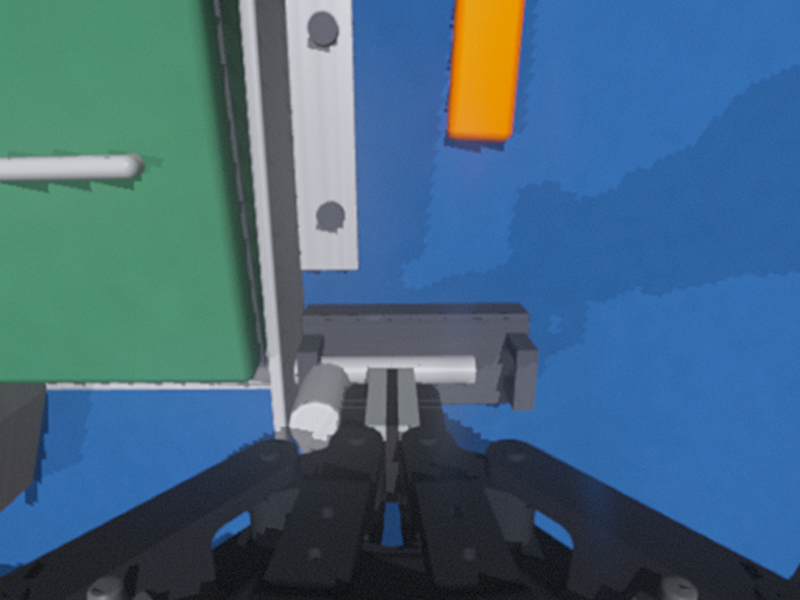

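```bash
cat > bolt2.py <<'E'
from h import *
from knob import *
s=r.sense(); p0=np.array(s['position']); R=orient(0,0)
hit=r.servo_line(p0+8*L,R,velocity=6,force_limit=18)
s=r.sense(); print(hit,s['time'],'moved',(np.array(s['position'])-p0)@L,'F',np.array(s['ft_force'])@-L)
r.wait(.2); s=r.sense(); p=np.array(s['position']); print((p-p0)@L,'F',np.array(s['ft_force'])@-L)
r.servo_line(p-30*L,R,velocity=80)
r.servo_line(p-30*L+[0,0,80],R,velocity=150)
q=dw([-60,-60,0]); q[2]=400
r.move_ptp(q,R)
snap('wrist','w9');snap('scene','c9');snap('side','s9'); print(r.sense()['time'])
knob('w9'); box('w9')
E
python3 bolt2.py
```

```text
True 24.025 moved 0.8109833493064451 F 6.94360041608807
0.747889237821785 F 7.607596042541489
26.2167
knob dock 17.397626239978422 -68.12829676647462 mid 17.42045829150445 -68.27255716240943 228 59.7188445587215
box rear x 31.11409961881072 31.303099824765393 y [-50.80923363  45.57663583] front x 93.44216789371798
```

```bash
sleep 1
```

```text
(no output)
```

View pics/w9.png

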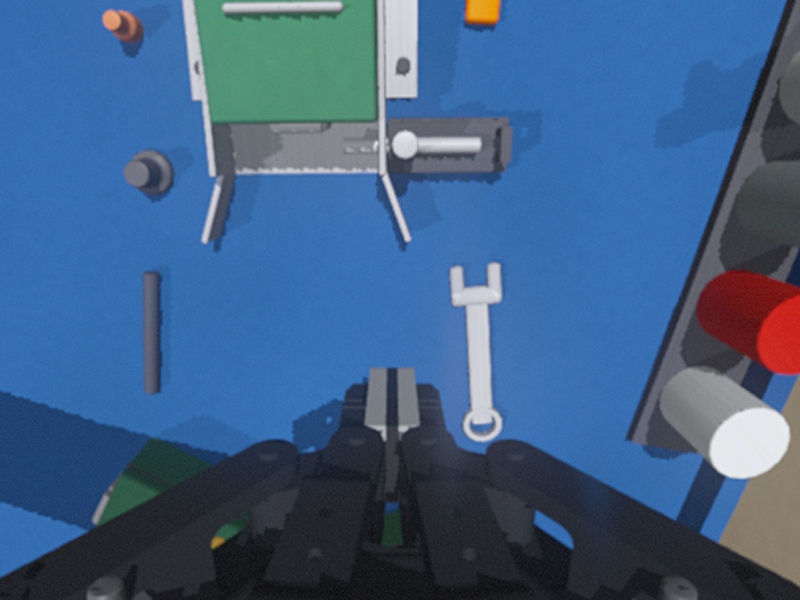

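View pics/c9.png

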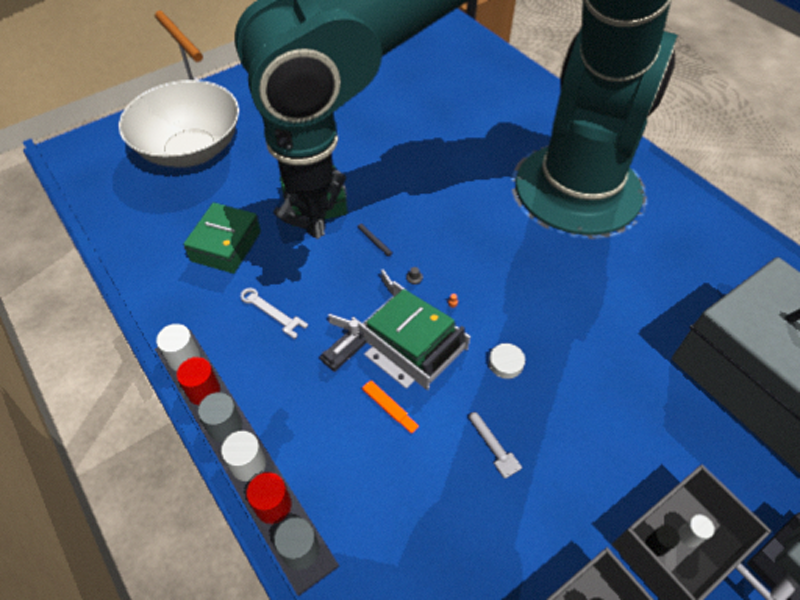

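```bash
python3 -c "
from h import *
print(r.sense()['ft_force']); r.hand_in()"
```

```text
[ 0.33971312 -0.31341593  0.06878941]
the job is handed in; nothing more can be done
```

The cashbox is home against the stop's buffer with the bolt shot across behind it, and I handed the job in. I used the green box farthest to the robot's left. My last clock reading before the hand-in was 26.2 s of the 58 s allowed.

- **Push and lean:** I slid the box along the cart and up the ramp by its latch plate, and felt the buffer about 158 mm up the slope. I then leaned on it for 0.7 s with a wrist force of 12.6 N. I estimate the stop took about 9–11 N of that, after roughly 2–3.5 N lost to friction and slope. The highest push force I sampled was 13.3 N.
- **Bolt:** After backing off, I pushed the knob across until it would not move further. I pressed it a second time to an 18 N limit, and it moved only 0.8 mm, which may partly be tool flex. The knob measured at dock y = -68.2 mm, against -68.0 mm for fully across.
- **Last checks:** The rear of the box measured at the same place before and after bolting, to within about 0.1 mm. The pictures show the bar behind the box, the loose bits apparently where they lay and the gripper clear of everything.
- **Not confirmed:** I did not measure the contact between the box's front face and the buffer directly. That rests on the force rise and on the contact position falling inside the range given for the pad.
- **Readings that disagreed:** The first stop on the ramp tripped the 7 N limit, but the force fell back to about 0 N at rest. I therefore built the lean up in small steps instead.

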